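# Test the stop button and reset the machine

### The arm

A 7-joint arm with a two-finger parallel gripper is mounted at the origin on a cart in front of the work surface, level with it; the furniture and walls round the work are solid. World frame = base frame: x ahead of the robot, y to its left, z up, the work surface at z = 0. Lengths are in m, angles in rad, forces in N, time in s.
With the tool pointing down it reaches from about 0.425 to 0.925 m from the base axis. Payload 6.8 kg.
Tool frame: the origin (TCP) lies on the mounting face of the last link; the fingertips stand 173 mm ahead of it and the grasp point (between the pads) lies 155 mm ahead of it; z points along the fingers, y is the line along which they close (so a half turn about z gives the same grasp; the last joint's range is limited). The gripper opens to 85 mm and grips with 20 to 120 N. Pads are 22 mm wide; open, the fingers measure 114 mm over their backs; the gripper's body (76 mm by 85 mm) begins 54 mm behind the grasp point. The pads swing forward as they close: fully open they stand 13 mm farther back than shut.
Start: joints at [1.112, 0.477, 0.022, 1.555, -0.011, 1.109, -0.083], TCP at [0.232, -0.634, 0.405] pointing down, gripper open.
Joint ranges: [-2.96, 2.96], [-0.34, 2.1], [-1.41, 1.46], [0.24, 2.44], [-1.37, 4.51], [0.17, 1.92], [-2.96, 2.96]. Speed limits (rad/s): [2.39, 2.39, 3.14, 3.14, 3.14, 3.14, 3.14].

### API

Orientations are given as a rotation vector (axis times angle).
In Python, from bench import r gives the robot as it stands.
- The arm moves only by the tool carry_out, never from a script. Its argument "moves" is a list of rows, each a list of 5 numbers: the shift along the tool's x, y, z in m, then the turn about the tool's z in rad, then the finger opening in m, from 0 to 0.0854. In form: [[dx, dy, dz, roll, claw], ...]. A call has exactly 8 rows; each row is the pose to reach, as a shift and turn from the pose commanded when the call began, along the tool's axes at that moment; what a row does not reach only later rows make up. A row lasts 1/10 s, in which the tool goes at most 50 mm and 8.59 degrees, less where a joint would pass 70% of its speed; a pose out of reach is approached as far as the arm can. A call with a gripper value outside its range is refused whole. The fingers move at their own pace and stop on an object; "force" is the grip in N (left out, the last holds). Time passes only in rows, so rows that repeat a pose let the fingers close, or fill a call up. It gives the time, the measured TCP pose, the force, the opening and the grip force at its end, in the units of the state.
- r.get_obs(): the state, without advancing time (a new reading comes with each control period).
- r.grab_frame(name): name is "scene" or "top"; returns the picture (400x640x3 uint8, red, green, blue); there is no depth.
- r.calibration(name): a dict with "fx", "fy", "cx", "cy" (pixels), "rvec" (rotation vector, rad) and "tvec" (3), from world to camera coordinates, as OpenCV has them. Camera axes: x right, y down, z forward; pixel columns grow to the right and rows downward; lengths in m; the calibration is good to about 2 mm. A picture is of the moment at which its call begins. calibration takes no time and is no camera call.
- r.hand_in(): hands the job in; it is judged then, once.
The state is a dict: "clock": time; "joints": joint angles; "qvel": joint speeds; "tau": joint torques, N m; "tcp_pos": TCP position; "orientation": TCP orientation; "contact_force": force on the tool from outside, world axes, zero at the start; "moment": the same for the moment, N m; "grip_width": finger opening in m; "gripper_force": force on a finger pad.
Only numpy, scipy, OpenCV 4.12 (cv2) and the standard library are available. Lean on these libraries where they do the work, as an engineer would, in place of code of your own. Each camera call takes 0.05 s, during which the arm holds its last target. There are 200 camera calls.

### The job

Test the machine's emergency stop: with the fingertips, push the winged mushroom button on the taller box right down until it latches, and let go so that it stays down by itself. Then turn it clockwise (seen from above) by pushing on a wing until it unlatches and springs back up, and after that push the round reset button on the lower box fully in and let it come out again. Only touch the controls: do not lift anything or shift either box, and leave the tape measure, the paint pot and the roll of tape where they are.

Things in the scene. Friction and masses are not known exactly. Their poses are not given: they have to be found in the camera images.
- stop_box: grey metal box, 110 (x) x 120 (y) x 60 mm to its lid, loose on rubber feet, about 2.5 kg, with a black winged mushroom button on the lid. Origin: centre of the underside, under the button's axis; z up. A steel collar under the head, 38 mm across, stands 6 mm above the lid
- stop_button (a joint): how far the mushroom button is pushed in (m): 0 released, it latches when pushed past 0.0095 (needs about 9 N downward), stop at 0.0115; latched it rests near 0.009
- stop_twist (a joint): twist of the head (rad), positive clockwise seen from above: a light spring (under 0.06 N m) turns it back to 0; the latch lets go at about 0.5, stop at 0.9
- stop_top (a point): centre of the crest of the round mushroom head (40 mm across), the place to push; 105 mm above the table when up; moves and turns with the head. Two opposite wings (each 14 mm wide, 16 mm tall, 92 mm from tip to tip) lie along the box's y axis, tops 6 mm below the crest; latched, 14 mm stay free between wings and lid
- wing_a (a point): middle of the outer part of the wing at the box's +y side, 38 mm from the axis and 14 mm below the crest; moves and turns with the head; clockwise carries it toward the box's +x
- wing_b (a point): the same on the opposite wing, at the box's -y side; clockwise carries it toward the box's -x
- reset_box: lower grey metal box, 80 (x) x 90 (y) x 40 mm, loose on rubber feet, 1.5 kg, with one round push button, flat on top, on the centre of its lid. Origin: centre of the underside; z up
- reset_button (a joint): how far the reset button is pushed in (m): 0 out, 0.006 fully in (about 5 N); springs back
- reset_top (a point): centre of the flat top of the round black reset button, 34 mm across, in a steel bezel 44 mm across; 57 mm above the table when out, 11 mm above the bezel
- tape_measure: orange tape measure, 66x78x38 mm, lying on the table behind the boxes; origin: centre of its underside
- paint_pot: small paint pot with a flip cap, 61x50x55 mm, standing behind the boxes; origin: centre of its underside
- duct_tape: roll of black tape lying flat, 59x57x19 mm, to the left of the boxes; origin: centre of its underside

How it is judged:
By the outcome, as a careful person would: the job done as asked, in the order asked, and still so for the second after the job is handed in, with the robot touching nothing.
It also fails if it takes over 54 s, if anything falls off the work surface, if the arm or the gripper's body presses on something with over 40 N, if the wrist force passes 120 N, or if a joint passes its speed limit or range.

## Working session

There is one attempt and no reset: what is moved stays moved. The work goes in short steps, Python scripts to look and compute and a tool call to move; the robot and the scene stay as the last step left them, time stands still between calls to the robot, and variables do not carry over. Pictures are saved under pics/ and viewed, at most 10 in all, crops included, and the job is handed in when it is done.

Besides the shell and the picture viewer there is one more tool, called after ">>>" as a command line: name --pt "numbers of a row" for each row, then --argument value for the rest. carry_out: Moves the arm, as the interface text tells. Its arguments: {"type":"object","properties":{"moves":{"type":"array","items":{"type":"array","items":{"type":"number"}}},"force":{"type":"number"}},"required":["moves"]}

```bash
mkdir -p pics
python3 - <<'E'
from bench import r
import cv2
for n in("scene","top"):
    cv2.imwrite(f"pics/{n}0.png",r.grab_frame(n)[:,:,::-1]); print(n,r.calibration(n))
print(r.get_obs())
E
```

```text
scene {'fx': 401.9502670317772, 'fy': 401.9502670317772, 'cx': 313.93124129582446, 'cy': 203.81557537844373, 'rvec': array([ 2.02911536, -0.46912824,  0.27302511]), 'tvec': array([-0.45777088,  0.23709136,  0.58159211])}
top {'fx': 396.2867593094764, 'fy': 396.2867593094764, 'cx': 317.5955573331509, 'cy': 198.81256784399937, 'rvec': array([ 2.14549079, -2.10063184,  0.22611224]), 'tvec': array([0.07657847, 0.55404506, 0.95585938])}
{'clock': 0.1, 'joints': array([ 1.11188432,  0.47768347,  0.02236229,  1.55632766, -0.0114861 ,
        1.10932287, -0.08311718]), 'qvel': array([ 0.00155004, -0.00070151, -0.00067891, -0.0025175 ,  0.00160358,
        0.00026996, -0.0017687 ]), 'tau': array([ 3.89481371e-03, -5.97762179e+01,  1.61330145e+00, -2.81956404e+01,
        1.27690419e-02,  5.01106493e-03,  2.76873078e-05]), 'tcp_pos': array([ 0.23188303, -0.63365664,  0.40385641]), 'orientation': array([-3.09185500e+00, -5.47948267e-01,  6.52643434e-04]), 'contact_force': array([-0.44216862, -0.63250682,  0.13348679]), 'moment': array([-0.02412479,  0.01620768, -0.04577047]), 'gripper_force': 0.0, 'grip_width': 0.08515932178305173}
```

View pics/scene0.png

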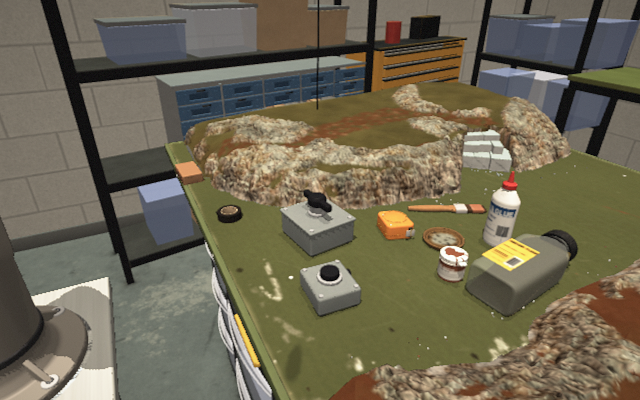

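View pics/top0.png

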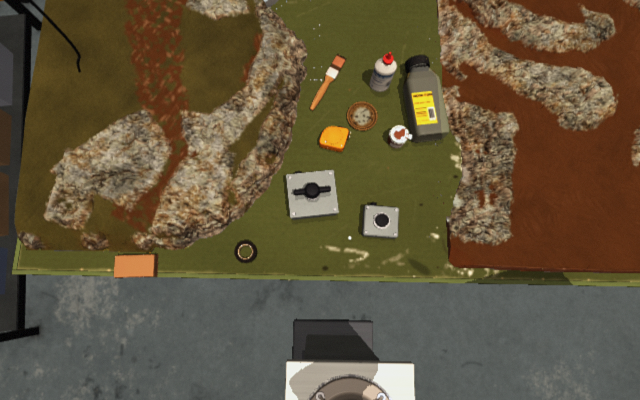

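The scene view shows both boxes. In the top view the stop button is near (312,190) with its wings along the image's horizontal, and the reset button is near (382,221). I'll enlarge that area.

Run:
```python
import cv2
a=cv2.imread("pics/top0.png")[160:250,275:410]; b=cv2.imread("pics/scene0.png")[180:315,270:370]
cv2.imwrite("pics/c1.png",cv2.resize(a,None,fx=5.9,fy=5.9,interpolation=cv2.INTER_CUBIC))
```

```text
(no output)
```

View pics/c1.png

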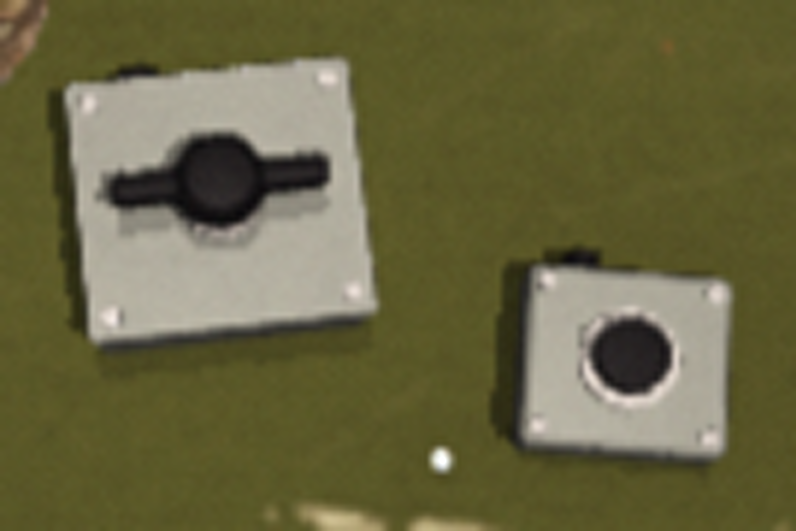

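The crop gives the mushroom head at (219,180), wing tips at (110,190) and (328,171), and the reset button at (631,355). I also read the lid corners.

```bash
cat > h.py <<'E'
from bench import r
import numpy as np
from scipy.spatial.transform import Rotation as R
def ray(n,u,v,z):
    c=r.calibration(n);M=R.from_rotvec(c["rvec"]).as_matrix();o=-M.T@c["tvec"]
    d=M.T@np.array([(u-c["cx"])/c["fx"],(v-c["cy"])/c["fy"],1]);return o+d*(z-o[2])/d[2]
def totool(target,o=None):
    o=o or r.get_obs();return R.from_rotvec(o["orientation"]).inv().apply(np.array(target)-o["tcp_pos"])
E
python3 - <<'E'
from h import *
C=lambda u,v:(275+(u+.5)/5.9-.5,160+(v+.5)/5.9-.5)
P=lambda u,v,z:ray("top",*C(u,v),z)
print("head",P(219,180,.098))
a,b=P(110,190,.095),P(328,171,.095);print("wings",a,b,(a+b)/2,np.linalg.norm(a-b),"wing yaw",np.degrees(np.arctan2(-(a-b)[0],(a-b)[1])))
for z,L in((.06,[(66,87),(347,60),(375,312),(92,342)]),(.04,[(530,265),(732,285),(726,458),(522,445)])):
    q=np.array([P(*p,z) for p in L]);print(q.mean(0)); 
    for i in range(4):
        d=q[i]-q[i-1];print(np.linalg.norm(d),np.degrees(np.arctan2(d[1],d[0])))
print("reset",P(631,355,.057))
print("scene reset",ray("scene",329.5,273,.057),"head",ray("scene",317,200,.1))
o=r.get_obs();print(R.from_rotvec(o["orientation"]).as_matrix())
E
```

```text
head [0.5649889  0.10363004 0.098     ]
wings [0.5603586  0.14882236 0.095     ] [0.57055249 0.05830848 0.095     ] [0.56545554 0.10356542 0.095     ] 0.09108609689296626 wing yaw 6.425708050490974
[0.56519265 0.10308641 0.06      ]
0.11266831866053102 7.650383196878566
0.12296174706371478 -82.95813436705872
0.11193610728245787 -173.19212086323702
0.12131021035336578 97.3851366251657
[ 0.50078436 -0.07549063  0.04      ]
0.07916025702988344 -2.7183652014113506
0.08884796001874282 -94.4647787672895
0.07601483416229961 176.84837515207735
0.08823298258294981 87.5672742709449
reset [ 0.50158864 -0.07405043  0.057     ]
scene reset [ 0.49811704 -0.08292193  0.057     ] head [0.55940217 0.08877175 0.1       ]
[[ 9.39096719e-01  3.43652279e-01 -6.81261027e-04]
 [ 3.43652927e-01 -9.39095591e-01  1.46195242e-03]
 [-1.37365945e-04 -1.60703207e-03 -9.99998699e-01]]
```

Run:
```python
from h import *
print(totool([.565,.1033,.36]), totool([.4,-.27,.38]))
```

```text
[ 0.56609238 -0.57752584  0.04470681] [ 0.28285304 -0.28369623  0.02427349]
```

>>> carry_out --pt "0.035 -0.035 0.003 0.05 0" --pt "0.07 -0.07 0.006 0.1 0" --pt "0.105 -0.105 0.009 0.15 0" --pt "0.14 -0.14 0.012 0.2 0" --pt "0.175 -0.175 0.015 0.225 0" --pt "0.21 -0.21 0.018 0.225 0" --pt "0.245 -0.245 0.021 0.225 0" --pt "0.28 -0.28 0.024 0.225 0" --force 20

```text
clock: 0.9
tcp_pos: [0.399, -0.2727, 0.3805]
orientation: [3.135, 0.197, -0.0]
contact_force: [0.8, -0.8, -0.5]
grip_width: -0.0004
gripper_force: 0.0
```

```bash
cat >> h.py <<'E'
def st(*targets):
    o=r.get_obs();m=R.from_rotvec(o["orientation"]).as_matrix()
    print(o["clock"],"tcp",o["tcp_pos"].round(4),"yaw",np.degrees(np.arctan2(m[1,0],m[0,0])).round(2),"zax",m[:,2].round(4),"F",o["contact_force"].round(2),"w",round(o["grip_width"],4))
    for t in targets: print(np.round(t,4),"->",totool(t,o).round(4))
def box(x,y,z,c=(.565,.1033),yaw=np.radians(7.2)):
    return [c[0]+x*np.cos(yaw)-y*np.sin(yaw),c[1]+x*np.sin(yaw)+y*np.cos(yaw),z]
E
python3 -c "
from h import *
st(box(0,0,.33))"
```

```text
0.9 tcp [ 0.399  -0.2727  0.3805] yaw 7.21 zax [-1.e-04 -1.e-04 -1.e+00] F [ 0.8  -0.79 -0.47] w -0.0004
[0.565  0.1033 0.33  ] -> [ 0.2119 -0.3522  0.0505]
```

>>> carry_out --pt "0.0257 -0.0427 0 0 0" --pt "0.0515 -0.0854 0 0 0" --pt "0.0772 -0.128 0 0 0" --pt "0.103 -0.171 0 0 0" --pt "0.1285 -0.2135 0 0 0" --pt "0.154 -0.256 0.01 0 0" --pt "0.18 -0.299 0.02 0 0" --pt "0.203 -0.337 0.04 0 0"

```text
clock: 1.7
tcp_pos: [0.5586, 0.087, 0.3415]
orientation: [-3.135, -0.198, -0.004]
contact_force: [0.7, -0.3, 0.2]
grip_width: 0.0004
gripper_force: 0.0
```

>>> carry_out --pt "0.009 -0.0152 0.01 0 0" --pt "0.009 -0.0152 0.02 0 0" --pt "0.009 -0.0152 0.03 0 0" --pt "0.009 -0.0152 0.035 0 0" --pt "0.009 -0.0152 0.035 0 0" --pt "0.009 -0.0152 0.035 0 0" --pt "0.009 -0.0152 0.035 0 0" --pt "0.009 -0.0152 0.035 0 0"

```text
clock: 2.5
tcp_pos: [0.5648, 0.1006, 0.3065]
orientation: [-3.135, -0.197, -0.002]
contact_force: [-0.4, 0.7, -0.5]
grip_width: -0.0
gripper_force: 0.0
```

```bash
python3 -c "
from h import *
import cv2
st(box(0,0,.278))
a=r.grab_frame('scene')[:,:,::-1][120:320,230:430]; b=r.grab_frame('top')[:,:,::-1][120:270,250:420]
cv2.imwrite('pics/c2.png',np.hstack([cv2.resize(a,(400,400),interpolation=2),cv2.resize(b,(400,353),interpolation=2)[:400] if 0 else cv2.copyMakeBorder(cv2.resize(b,(400,353),interpolation=2),0,47,0,0,0)]))"
```

```text
2.5 tcp [0.5648 0.1006 0.3065] yaw 7.17 zax [ 1.e-03  1.e-04 -1.e+00] F [-0.37  0.73 -0.46] w -0.0
[0.565  0.1033 0.278 ] -> [ 0.0005 -0.0027  0.0285]
```

View pics/c2.png

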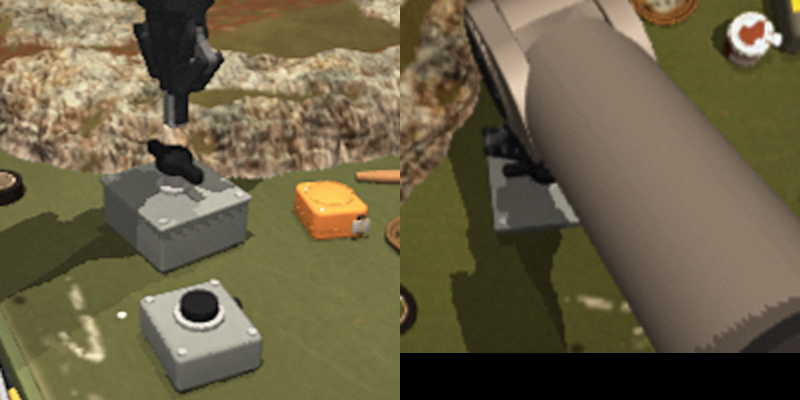

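The left half of the crop shows the shut fingertips at (177,125), directly above the mushroom head at (177,158). The boxes haven't moved. Next I push down.

>>> carry_out --pt "0 -0.0025 0.008 0 0" --pt "0 -0.0025 0.016 0 0" --pt "0 -0.0025 0.022 0 0" --pt "0 -0.0025 0.027 0 0" --pt "0 -0.0025 0.031 0 0" --pt "0 -0.0025 0.034 0 0" --pt "0 -0.0025 0.037 0 0" --pt "0 -0.0025 0.0385 0 0"

```text
clock: 3.4
tcp_pos: [0.565, 0.1036, 0.268]
orientation: [-3.135, -0.197, -0.003]
contact_force: [0.7, -0.2, 5.1]
grip_width: -0.0003
gripper_force: 2.6
```

```bash
python3 -c "
from h import *
st(box(0,0,.278-.0105))"
```

```text
3.4 tcp [0.565  0.1036 0.268 ] yaw 7.21 zax [ 2.1e-03  5.0e-04 -1.0e+00] F [ 0.72 -0.17  5.1 ] w -0.0003
[0.565  0.1033 0.2675] -> [-0.      0.0003  0.0005]
```

>>> carry_out --pt "0 0 0.0008 0 0" --pt "0 0 0.0015 0 0" --pt "0 0 0.002 0 0" --pt "0 0 0.0025 0 0" --pt "0 0 0.0025 0 0" --pt "0 0 0.0025 0 0" --pt "0 0 0.0025 0 0" --pt "0 0 0.0025 0 0"

```text
clock: 4.2
tcp_pos: [0.5651, 0.1037, 0.2665]
orientation: [-3.135, -0.197, -0.004]
contact_force: [-2.0, -0.1, 14.0]
grip_width: 0.0003
gripper_force: 6.5
```

>>> carry_out --pt "0 0 -0.012 0 0" --pt "0 0 -0.03 0 0" --pt "0 0 -0.04 0 0" --pt "-0.01 -0.015 -0.04 0 0" --pt "-0.02 -0.03 -0.04 0 0" --pt "-0.029 -0.042 -0.04 0 0" --pt "-0.029 -0.042 -0.03 0 0" --pt "-0.029 -0.042 -0.03 0 0"

```text
clock: 5.0
tcp_pos: [0.5299, 0.1409, 0.2934]
orientation: [3.134, 0.198, -0.003]
contact_force: [-0.4, -0.6, 1.3]
grip_width: -0.0001
gripper_force: 0.0
```

```bash
python3 -c "
from h import *
import cv2
st(box(-.028,.042,.248))
a=r.grab_frame('scene')[:,:,::-1][150:260,260:370]
cv2.imwrite('pics/c3.png',cv2.resize(a,(600,600),interpolation=2))"
```

```text
5.0 tcp [0.5299 0.1409 0.2934] yaw 7.23 zax [-0.002  -0.0011 -1.    ] F [-0.4  -0.6   1.29] w -0.0001
[0.532  0.1415 0.248 ] -> [ 0.0022 -0.0003  0.0454]
```

View pics/c3.png

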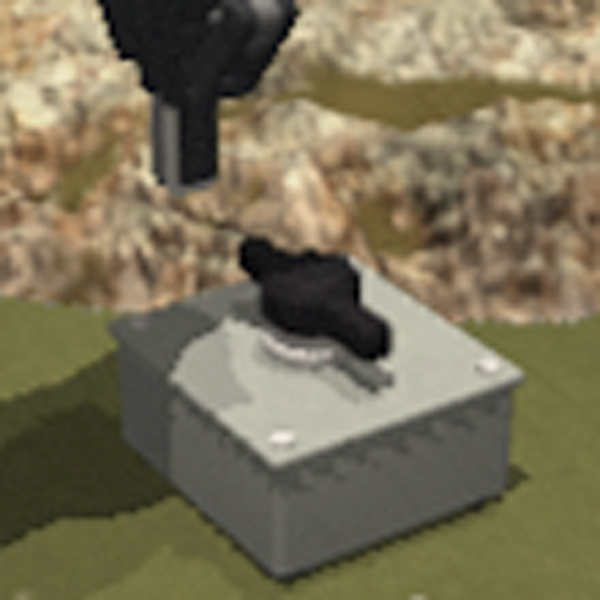

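The head sits low on its collar, so it's latched. The fingers at (185,180) are on the -x side of the far (+y) wing at (255,255). I'll descend beside it.

>>> carry_out --pt "0.001 0 0.01 0 0" --pt "0.001 0 0.02 0 0" --pt "0.001 0 0.03 0 0" --pt "0.001 0 0.038 0 0" --pt "0.001 0 0.043 0 0" --pt "0.001 0 0.045 0 0" --pt "0.001 0 0.045 0 0" --pt "0.001 0 0.045 0 0"

```text
clock: 5.85
tcp_pos: [0.5315, 0.1416, 0.2502]
orientation: [-3.135, -0.198, -0.001]
contact_force: [0.0, 0.3, 0.8]
grip_width: 0.0002
gripper_force: 0.0
```

```bash
python3 -c "
from h import *
import cv2
st(box(-.018,.042,.248),box(-.018+.017,.042,.248))
a=r.grab_frame('scene')[:,:,::-1][150:260,260:370]
cv2.imwrite('pics/c4.png',cv2.resize(a,(600,600),interpolation=2))"
```

```text
5.85 tcp [0.5315 0.1416 0.2502] yaw 7.21 zax [ 6.e-04  2.e-04 -1.e+00] F [0.02 0.35 0.75] w 0.0002
[0.5419 0.1427 0.248 ] -> [0.0105 0.0002 0.0022]
[0.5587 0.1448 0.248 ] -> [0.0275 0.0002 0.0022]
```

View pics/c4.png

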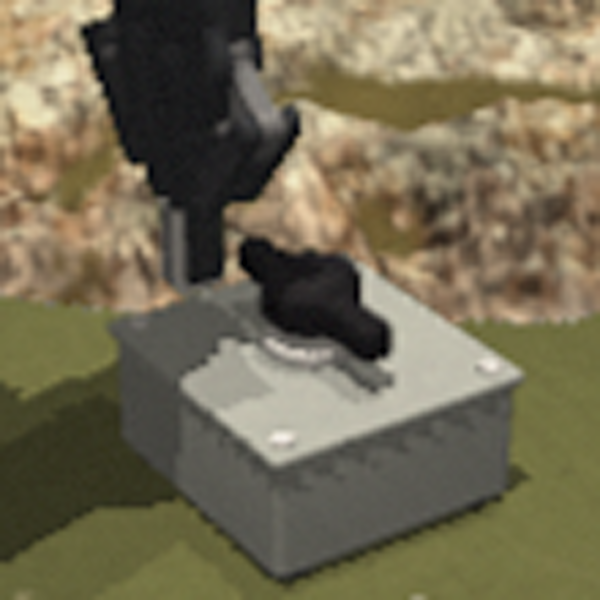

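The tips are beside the wing and low enough, with the wing at (255,255) just to their right. I push along +x.

>>> carry_out --pt "0.006 0 0.002 0 0" --pt "0.011 0 0.002 0 0" --pt "0.015 0 0.002 0 0" --pt "0.018 0 0.002 0 0" --pt "0.021 0 0.002 0 0" --pt "0.024 0 0.002 0 0" --pt "0.026 0 0.002 0 0" --pt "0.027 0 0.002 0 0"

```text
clock: 6.7
tcp_pos: [0.5581, 0.1447, 0.2478]
orientation: [3.135, 0.197, -0.001]
contact_force: [-2.8, -0.8, 0.2]
grip_width: 0.0001
gripper_force: 1.0
```

```bash
python3 -c "
from h import *
import cv2
st()
a=r.grab_frame('scene')[:,:,::-1][150:260,260:370]
cv2.imwrite('pics/c5.png',cv2.resize(a,(600,600),interpolation=2))"
```

```text
6.7 tcp [0.5581 0.1447 0.2478] yaw 7.19 zax [-4.e-04 -4.e-04 -1.e+00] F [-2.77 -0.77  0.25] w 0.0001
```

View pics/c5.png

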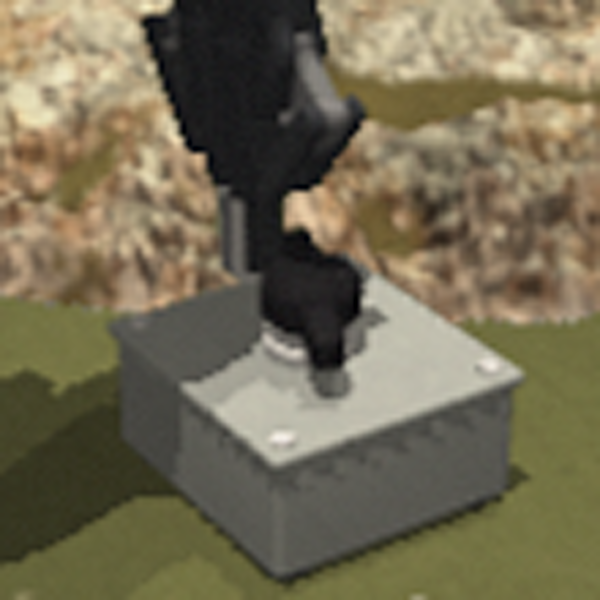

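The head has turned a good way (near wing now at (325,355)), but its crest is still near row 247, so it hasn't risen. I push a little further.

>>> carry_out --pt "0.001 0 0 0 0" --pt "0.002 0 0 0 0" --pt "0.003 0 0 0 0" --pt "0.004 0 0 0 0" --pt "0.005 0 0 0 0" --pt "0.005 0 0 0 0" --pt "0.005 0 0 0 0" --pt "0.005 0 0 0 0"

```text
clock: 7.55
tcp_pos: [0.563, 0.1455, 0.2478]
orientation: [-3.135, -0.197, 0.0]
contact_force: [-2.0, -0.6, -0.5]
grip_width: 0.0001
gripper_force: 0.8
```

```bash
python3 -c "
from h import *
import cv2
st()
a=r.grab_frame('scene')[:,:,::-1][150:260,260:370]
cv2.imwrite('pics/c6.png',cv2.resize(a,(600,600),interpolation=2))"
```

```text
7.55 tcp [0.563  0.1455 0.2478] yaw 7.21 zax [-0. -0. -1.] F [-2.04 -0.56 -0.48] w 0.0001
```

View pics/c6.png

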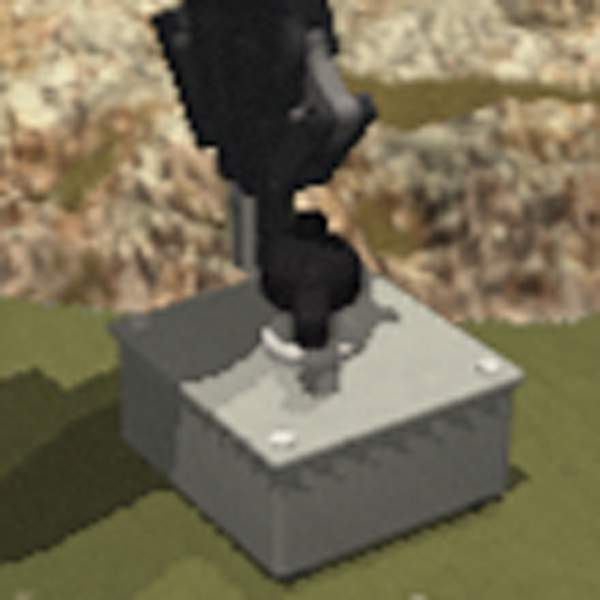

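The head has sprung up: the collar is exposed, the wing bottom is at row 345, and the crest has risen to about row 230. I back off, lift, then go to the reset button.

>>> carry_out --pt "-0.01 0 0 0 0" --pt "-0.02 0 0 0 0" --pt "-0.03 0 0 0 0" --pt "-0.04 0 0 0 0" --pt "-0.04 0 0 0 0" --pt "-0.04 0 -0.03 0 0" --pt "-0.04 0 -0.06 0 0" --pt "-0.04 0 -0.07 0 0"

```text
clock: 8.4
tcp_pos: [0.5244, 0.1409, 0.3209]
orientation: [-3.134, -0.197, -0.008]
contact_force: [0.0, -0.3, 0.3]
grip_width: -0.0001
gripper_force: 0.0
```

```bash
python3 -c "
from h import *
st([.501,-.0745,.25])"
```

```text
8.4 tcp [0.5244 0.1409 0.3209] yaw 7.2 zax [ 0.0049  0.0015 -1.    ] F [ 0.03 -0.28  0.25] w -0.0001
[ 0.501  -0.0745  0.25  ] -> [-0.0506  0.2109  0.0704]
```

>>> carry_out --pt "-0.01 0.04 0 0 0" --pt "-0.02 0.08 0 0 0" --pt "-0.03 0.12 0 0 0" --pt "-0.04 0.16 0 0 0" --pt "-0.05 0.2 0.01 0 0" --pt "-0.05 0.211 0.04 0 0" --pt "-0.05 0.211 0.065 0 0" --pt "-0.05 0.211 0.07 0 0"

```text
clock: 9.2
tcp_pos: [0.499, -0.0758, 0.2453]
orientation: [-3.135, -0.195, 0.007]
contact_force: [-0.5, -0.2, -0.2]
grip_width: 0.0001
gripper_force: 0.0
```

```bash
python3 -c "
from h import *
import cv2
st([.501,-.0745,.23],[.501,-.0745,.224])
a=r.grab_frame('scene')[:,:,::-1][180:330,270:420]
cv2.imwrite('pics/c7.png',cv2.resize(a,(600,600),interpolation=2))"
```

```text
9.2 tcp [ 0.499  -0.0758  0.2453] yaw 7.13 zax [-4.7e-03  3.0e-04 -1.0e+00] F [-0.54 -0.18 -0.22] w 0.0001
[ 0.501  -0.0745  0.23  ] -> [ 0.0023 -0.001   0.0153]
[ 0.501  -0.0745  0.224 ] -> [ 0.0023 -0.001   0.0213]
```

View pics/c7.png

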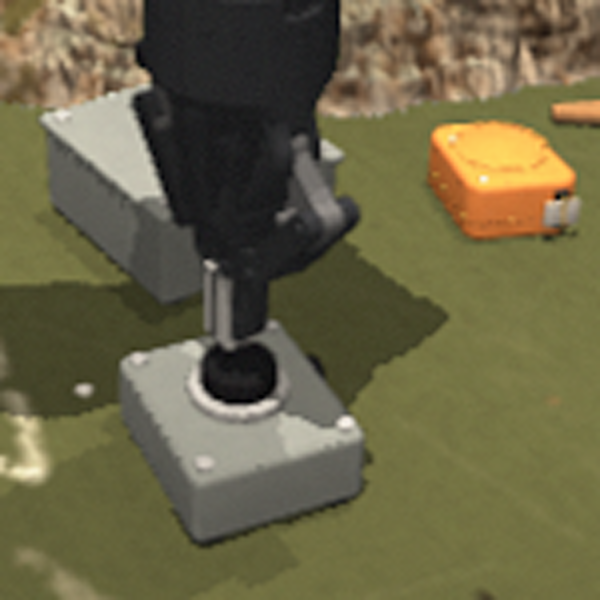

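The fingertips at (235,340) are over the reset button at (240,370). I push it in.

>>> carry_out --pt "0.001 0 0.006 0 0" --pt "0.001 0 0.011 0 0" --pt "0.001 0 0.015 0 0" --pt "0.001 0 0.018 0 0" --pt "0.001 0 0.02 0 0" --pt "0.001 0 0.022 0 0" --pt "0.001 0 0.0235 0 0" --pt "0.001 0 0.0235 0 0"

```text
clock: 10.05
tcp_pos: [0.5015, -0.0748, 0.2246]
orientation: [-3.135, -0.198, -0.001]
contact_force: [-0.5, 1.7, 5.2]
grip_width: 0.0005
gripper_force: 2.3
```

>>> carry_out --pt "0 0 0.0005 0 0" --pt "0 0 0.001 0 0" --pt "0 0 0.0015 0 0" --pt "0 0 0.002 0 0" --pt "0 0 0.0025 0 0" --pt "0 0 0.0025 0 0" --pt "0 0 0.0025 0 0" --pt "0 0 0.0025 0 0"

```text
clock: 10.85
tcp_pos: [0.5016, -0.0747, 0.2241]
orientation: [3.135, 0.197, 0.002]
contact_force: [-7.8, 2.4, 28.0]
grip_width: -0.0
gripper_force: 14.3
```

Position stalled at 0.2241 while the force rose to 28 N, so the button is on its hard stop. I lift straight up and away.

>>> carry_out --pt "0 0 -0.008 0 0" --pt "0 0 -0.02 0 0" --pt "0 0 -0.04 0 0" --pt "0 0 -0.07 0 0" --pt "0 0 -0.1 0 0" --pt "0 0.03 -0.12 0 0" --pt "0 0.07 -0.12 0 0" --pt "0 0.11 -0.12 0 0"

```text
clock: 11.65
tcp_pos: [0.5151, -0.1853, 0.3432]
orientation: [3.134, 0.199, 0.002]
contact_force: [-0.1, 0.1, -1.4]
grip_width: 0.0002
gripper_force: 0.0
```

>>> carry_out --pt "0 0.04 0 0 0" --pt "0 0.08 0 0 0" --pt "0 0.12 0 0 0" --pt "0 0.15 0 0 0" --pt "0 0.15 0 0 0" --pt "0 0.15 0 0 0" --pt "0 0.15 0 0 0" --pt "0 0.15 0 0 0"

```text
clock: 12.45
tcp_pos: [0.5341, -0.3314, 0.342]
orientation: [-3.134, -0.201, 0.0]
contact_force: [-0.2, -0.4, 0.4]
grip_width: 0.0002
gripper_force: 0.0
```

```bash
python3 -c "
from h import *
import cv2
st()
a=r.grab_frame('scene')[:,:,::-1][170:330,210:480]
b=r.grab_frame('top')[:,:,::-1][110:275,230:420]
cv2.imwrite('pics/c8.png',np.hstack([cv2.resize(a,(450,267),interpolation=2),cv2.resize(b,(307,267),interpolation=2)]))"
```

```text
12.45 tcp [ 0.5341 -0.3314  0.342 ] yaw 7.33 zax [-1.e-04  7.e-04 -1.e+00] F [-0.2  -0.38  0.42] w 0.0002
```

View pics/c8.png

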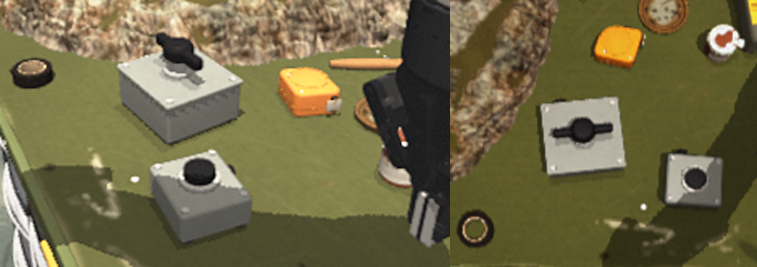

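The mushroom head at (180,50) is up with its wings back at their start angle, and the reset button at (200,170) is out. Boxes and other items are in place and the arm is clear.

```bash
python3 -c "
from bench import r
print(r.hand_in())"
```

```text
the job is handed in; nothing more can be done
None
```

I pressed the stop button until it latched, turned it clockwise by a wing until it sprang back up, then pushed the reset button to its stop and let it come out. The job is handed in at about 12.5 s, and the last pictures show both buttons up and nothing else visibly moved.

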